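# Lay the grill fire, then open the safety-capped lighting-gel jug

## Robot

A 7-joint arm with a two-finger parallel gripper is mounted at the origin on the work surface. World frame = base frame: x ahead of the robot, y to its left, z up, the work surface at z = 0. Lengths are in m, angles in rad, forces in N, time in s.
With the tool pointing down it reaches from about 0.425 to 0.875 m from the base axis. Payload 8.4 kg.
Tool frame: the origin (TCP) lies between the finger pads, 19 mm behind the fingertips; this is the grasp point; z points along the fingers, y is the line along which they close (so a half turn about z gives the same grasp; the last joint's range is limited). The gripper opens to 87 mm and grips with 3 to 60 N. Pads are 19 mm wide; open, the fingers measure 117 mm over their backs; the gripper's body (75 mm by 190 mm) begins 51 mm behind the grasp point.
Start: joints at [-1.346, 0.333, 0.04, 1.465, -0.013, 1.343, -0.059], TCP at [0.207, 0.616, 0.241] pointing down, gripper open.
Joint ranges: [-2.58, 2.58], [-0.38, 2.09], [-1.3, 1.39], [0.25, 2.4], [-1.5, 4.64], [0.08, 2.09], [-2.65, 2.65]. Speed limits (rad/s): [2.22, 2.22, 2.79, 2.79, 3.14, 3.14, 3.14].

## Interface

Orientations are given as [roll, pitch, yaw] about the fixed x, y, z axes, in that order (R = Rz(yaw) Ry(pitch) Rx(roll)).
In Python, from workcell import arm, status, vision, workorder, finder gives the robot as it stands. The module is installed in compiled form; this text tells all that it offers. Calls block until the motion is done:
- arm.move_pose(position, orientation): joint-space move of the TCP to a pose.
- arm.move_linear(position, ori=None, speed=0.15, guard=None): straight line of the TCP; ori=None keeps the orientation; speed is the mean speed in m/s. With guard (N) it stops when the force on the tool has changed by that much, and returns True; else False.
- arm.movej(angles): joint-space move.
- arm.grip(opening, grasp_force=None): finger opening in m; grasp_force is the grip in N (None keeps the last); returns when the fingers have stopped.
- arm.dwell(seconds).
- arm.solve_ik(position, orientation): joint angles nearest the present ones, or None.
- status.observe(): the state.
- vision.snapshot(name): name is "side" or "top" or "wrist"; returns the picture (384x512x3 uint8, blue, green, red); there is no depth.
- vision.calibration(name): a dict with "intrinsics" (3x3 intrinsics, pixels), "distortion" ([k1, k2, p1, p2, k3] as OpenCV has them; the pictures are not rectified), "R" (3x3) and "t" (3): a world point X has camera coordinates R X + t. Camera axes: x right, y down, z forward; pixel columns grow to the right and rows downward; lengths in m; the calibration is good to about 2 mm. A picture is of the moment at which its call begins: read the wrist's pose just before it. calibration takes no time and is no camera call; for the wrist camera it gives the pose at the moment of the call.
A pose or a line that the arm cannot do raises arm.Unreachable and nothing moves.
- workorder.job_done(): hands the job in; it is judged then, once.
Trained networks look in the newest picture that a camera, given by its name, has taken for a name from the list of things; names that differ only in an ending like _2 or _b are one class to them, and where a whole thing is asked for, a point or a joint stands for the part that bears it (a point fixed in the world has none). Each returns a list of dicts, best first, with "p" (0 to 1); they miss things now and then, are a little off and sometimes report something else, mostly with a low value. They report only what shows in the picture. A call takes as long as a camera call.
- finder.find_in(camera, query): "at" ([column, row] as shares, 0 to 1, of the picture: columns of its width, rows of its height, amid what is visible of it).
- finder.outline_of(camera, query): "pixels" (384x512 bool, what is visible of it) and "at" ([column, row] as shares, 0 to 1, of the picture: columns of its width, rows of its height, amid what is visible of it).
The state is a dict: "time_s": time; "joint_positions": joint angles; "dq": joint speeds; "tau": joint torques, N m; "position": TCP position; "orientation": TCP orientation; "force": force on the tool from outside, world axes, zero at the start; "moment": the same for the moment, N m; "opening": finger opening in m; "gripper_force": force on a finger pad.
Only numpy, scipy, OpenCV 4.12 (cv2) and the standard library are available. Lean on these libraries where they do the work, as an engineer would, in place of code of your own. Each camera call takes 0.05 s, during which the arm holds its last target. There are 200 camera calls.

## Task

Get the grill ready to light: finish the little tower in the fire tray by laying the two loose wooden slats on it as its third layer, crosswise on the middle pair and straight above the bottom pair, and let go of them. Then open the lighting-gel jug beside the tray: press its push-and-turn cap down, twist it anticlockwise until it is free, lift it off and finish while still holding it level and still, straight above the open neck and about 5 cm clear of it. Leave the rest of the tower and everything else on the counter where it is.

Things in the scene. Friction and masses are not known exactly. Their poses are not given: they have to be found in the camera images.
- firetray: square dark steel fire tray, fixed, 230 x 230 mm, rim 20 mm high; origin: centre of its underside, on the counter; inner floor 4 mm above it. Bottom slats lie along its x axis, centred 55 mm either side of the tray's centre in y; middle slats along its y, centred 55 mm either side in x. Third-layer slats belong along its x, centred 55 mm either side in y, undersides 40 mm above the tray's origin
- slat_a: loose slat on the counter, to the right of the tray (robot's view): pale wooden slat 160 x 28 x 18 mm (x along its length, z up through its thickness), about 55 g, its origin at the centre of its underside
- slat_b: the other loose slat on the counter, same size: pale wooden slat 160 x 28 x 18 mm (x along its length, z up through its thickness), about 55 g, its origin at the centre of its underside
- bottom_slat0: slat of the tower's bottom layer, already in the tray; same size and origin
- bottom_slat1: slat of the tower's bottom layer, already in the tray; same size and origin
- middle_slat0: slat of the tower's middle layer, already in place; same size and origin; underside 22 mm above the tray's origin
- middle_slat1: slat of the tower's middle layer, already in place; same size and origin; underside 22 mm above the tray's origin
- jug: square white plastic jug, 116 mm wide, left of the tray, in a 128 mm steel rack bolted to the counter: it cannot move. Origin: centre of its underside, on the counter, z up. Shoulder 165 mm, rim of the neck 191 mm above the origin; a moulded handle bulges from one corner below the shoulder. Its x axis is the direction of the cap's grip bar while the cap is locked
- jug_mouth (a point): centre of the rim of the jug's neck, on the cap's axis, 191 mm above the jug's underside. The neck's notches hold two lugs inside the cap: locked, it cannot turn or lift, but has about 4 degrees and 2 mm of play
- cap: grey push-and-turn cap, 80 g: round, 66 mm wide, 29 mm high, with an upright grip bar on its flat top, 14 mm thick (along the cap's y), 46 long (along its x), 24 high; 53 mm overall. Origin: centre of its underside, z up; locked, 176 mm above the jug's underside. Pressed down, it turns only anticlockwise seen from above and lifts straight off after 55 to 125 degrees (aim for 80)
- cap_grip (a point): point on the cap's axis inside the grip bar, 50 mm above the cap's underside, 3 mm below the bar's top and 21 mm above the flat top beside the bar. Pinch the bar across its 14 mm with the TCP here: fingertips 19 mm past the TCP then end 2 mm above the flat top, which they may touch. A 45 N grip holds it well
- seal (a joint): sprung seal in the neck that pushes the cap up, m: 0 with the cap locked, negative by the depth the cap is pressed, +0.003 with the cap off. The cap can turn once more than 6 mm down (7 to 8 is safe); hard stop at 9 mm. Spring about 4 N locked, 9 N at 7 mm, 10 N at the stop
- ramekin: bystander: small white ceramic ramekin, 70 mm wide, 40 high; origin at its underside
- spoon: bystander: dark wooden spoon 220 mm long, lying flat; origin at its underside
- mill: bystander: dark wooden pepper mill, 54 mm wide, 155 high; origin at its underside
- oil_bottle: bystander: green glass oil bottle, 62 mm wide, 210 high; origin at its underside
- salt_jar: bystander: glass salt jar with a steel lid, 56 mm wide, 75 high; origin at its underside
- saucepan: bystander: open steel saucepan, 150 mm wide, 85 high, with one long brass handle; origin at its underside

How it is judged:
By the outcome, as a careful person would: the job done as asked, in the order asked, and still so for the second after the job is handed in, while the arm keeps its last pose, push and grip.
It also fails if it takes over 72 s, if anything falls off the work surface, if the arm or the gripper's body presses on something with over 40 N, if the wrist force passes 120 N, or if a joint passes its speed limit or range.

## Working session

There is one attempt and no reset: what is moved stays moved. The work goes in short steps, each a Python script; the robot and the scene stay as the last script left them, time stands still between calls to the robot, and variables do not carry over. Pictures are saved under pics/ and viewed, at most 10 in all, crops included, and the job is handed in when it is done.

```bash
mkdir -p pics
python3 - <<'E'
from workcell import arm,status,vision,finder
import cv2,numpy as np
s=status.observe();print(s['time_s'],s['position'],s['orientation'],s['opening'])
for n in ['top','side']:
    cv2.imwrite(f'pics/{n}0.png',vision.snapshot(n))
    c=vision.calibration(n);print(n,np.round(c['R'],3).tolist(),np.round(c['t'],3),np.round(c['intrinsics'],1).tolist(),c['distortion'])
    for q in ['firetray','slat_a','middle_slat0','bottom_slat0','jug','cap']:
        print(q,[(np.round(np.array(d['at'])*[512,384]).tolist(),round(d['p'],2),int(d['pixels'].sum())) for d in finder.outline_of(n,q)])
E
```

```text
0.0 [0.20671151 0.6157672  0.24035881] [-3.13994386e+00  1.24278963e-04  2.81775026e+00] 0.0870583870962937
top [[-0.007, -1.0, 0.014], [-0.984, 0.004, -0.177], [0.177, -0.015, -0.984]] [-0.015  0.53   1.525] [[450.2, 0.0, 264.5], [0.0, 450.2, 194.6], [0.0, 0.0, 1.0]] [-0.17132372  0.          0.          0.          0.        ]
firetray [([246.0, 190.0], 0.98, 2933)]
slat_a [([366.0, 214.0], 0.9, 406), ([326.0, 196.0], 0.68, 389)]
middle_slat0 [([245.0, 174.0], 0.8, 393), ([247.0, 204.0], 0.73, 398)]
bottom_slat0 [([169.0, 190.0], 0.58, 359), ([261.0, 189.0], 0.51, 203), ([229.0, 195.0], 0.46, 203)]
jug [([181.0, 204.0], 0.81, 1349)]
cap [([166.0, 188.0], 0.61, 414), ([315.0, 132.0], 0.52, 262)]
side [[0.989, -0.148, -0.013], [-0.086, -0.5, -0.862], [0.121, 0.853, -0.508]] [-0.534  0.173  1.062] [[392.2, 0.0, 250.1], [0.0, 392.2, 189.0], [0.0, 0.0, 1.0]] [-0.0753754  0.         0.         0.         0.       ]
firetray [([250.0, 230.0], 0.96, 2500), ([160.0, 174.0], 0.49, 330)]
slat_a [([261.0, 295.0], 0.92, 892), ([236.0, 340.0], 0.63, 1302)]
middle_slat0 [([269.0, 214.0], 0.77, 413), ([235.0, 224.0], 0.72, 373), ([235.0, 133.0], 0.64, 378)]
bottom_slat0 [([257.0, 231.0], 0.84, 407), ([246.0, 211.0], 0.69, 253)]
jug [([232.0, 133.0], 0.69, 349), ([231.0, 168.0], 0.63, 1987)]
cap [([234.0, 132.0], 0.76, 363)]
```

Run:
```python
import cv2
a=cv2.imread('pics/top0.png')[90:290,110:410];cv2.imwrite('pics/top0c.png',cv2.resize(a,(800,533),interpolation=cv2.INTER_CUBIC))
a=cv2.imread('pics/side0.png');cv2.imwrite('pics/side0c.png',cv2.resize(a,(800,600),interpolation=cv2.INTER_CUBIC))
```

```text
(no output)
```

View pics/top0c.png

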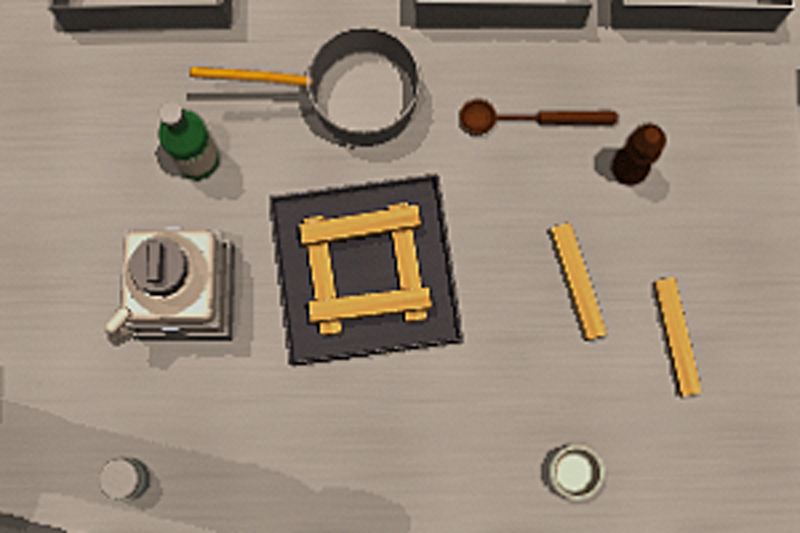

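View pics/side0c.png

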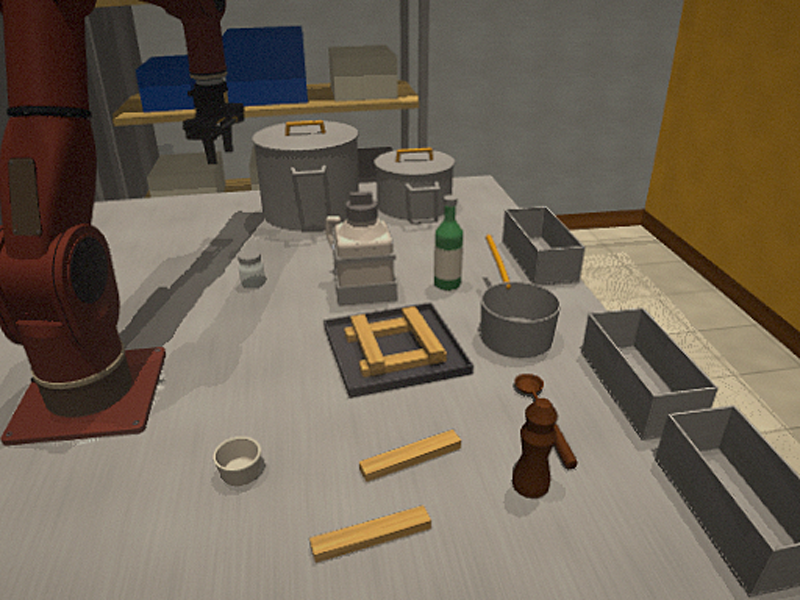

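The top view shows the cap at about (169,189), the tray at (246,190), and loose slats at (326,196) and (366,214). The middle slats run left-right, and the tray is turned slightly. Next I'll fit box silhouettes to the network masks.

```bash
cat > h.py <<'E'
from workcell import arm,status,vision,finder
import cv2,numpy as np
from scipy.optimize import minimize
def proj(P,c): return cv2.projectPoints(np.asarray(P,float),cv2.Rodrigues(c['R'])[0],np.asarray(c['t'],float),c['intrinsics'],np.asarray(c['distortion'],float))[0][:,0]
def box(l,w,z0,z1): return [np.array([[sx*l/2,sy*w/2,z] for sx in(-1,1) for sy in(-1,1) for z in(z0,z1)])]
def cyl(r,z0,z1):
    a=np.linspace(0,2*np.pi,40)[:-1];return [np.array([[r*np.cos(t),r*np.sin(t),z] for t in a for z in(z0,z1)])]
SLAT=box(.16,.028,0,.018); TRAY=box(.23,.23,0,.02); CAP=lambda z:cyl(.033,z,z+.029)+box(.046,.014,z+.029,z+.053)
def place(P,p): c,s=np.cos(p[2]),np.sin(p[2]); return np.c_[P[:,0]*c-P[:,1]*s+p[0],P[:,0]*s+P[:,1]*c+p[1],P[:,2]]
def render(parts,p,c):
    m=np.zeros((384*4,512*4),np.uint8)
    for P in parts:
        q=proj(place(P,p),c); h=cv2.convexHull(((q+.5)*4*16).astype(np.int32)); cv2.fillConvexPoly(m,h,255,shift=4)
    return cv2.resize(m,(512,384),interpolation=cv2.INTER_AREA)/255.
def fit(parts,obs,p0):
    "obs: list of (mask,calib)"
    def cost(p):
        v=0
        for m,c in obs:
            r=render(parts,p,c); v+=1-np.minimum(r,m).sum()/np.maximum(r,m).sum()
        return v/len(obs)
    S=np.array([p0]+[np.array(p0)+d for d in ([.02,0,0],[0,.02,0],[0,0,.2])])
    for k in range(2):
        r=minimize(cost,p0,method='Nelder-Mead',options=dict(initial_simplex=S,xatol=1e-4,fatol=1e-5,maxiter=200)); p0=r.x
        S=np.array([p0]+[p0+d for d in ([-.006,0,0],[0,-.006,0],[0,0,-.06])])
    return r.x,r.fun
def ray(px,c,z):
    u=cv2.undistortPoints(np.array([[px]],float),c['intrinsics'],np.asarray(c['distortion']))[0,0]
    d=c['R'].T@np.array([u[0],u[1],1]); o=-c['R'].T@c['t']; return o+d*(z-o[2])/d[2]
def masks(cam,q,pmin=.3): return [(d['pixels'],np.array(d['at'])*[512,384],d['p']) for d in finder.outline_of(cam,q) if d['p']>pmin]
E
python3 - <<'E'
from h import *
ct,cs=[vision.calibration(n) for n in('top','side')]
T={};
for n in ('top','side'): vision.snapshot(n)
def run(q,parts,zc,yaw0,pick=None):
    mt=masks('top',q);ms=masks('side',q)
    for m,at,p in mt[:3]:
        x=ray(at,ct,zc); g=[x[0],x[1],yaw0]
        a,fa=fit(parts,[(m,ct)],g); print(q,'top',np.round(a,4),round(fa,3))
        best=min(ms,key=lambda s:np.linalg.norm(ray(s[1],cs,zc)-x),default=None)
        if best and np.linalg.norm(ray(best[1],cs,zc)-x)<.06:
            b,fb=fit(parts,[(best[0],cs)],a); j,fj=fit(parts,[(m,ct),(best[0],cs)],a)
            print('   side',np.round(b,4),round(fb,3),'joint',np.round(j,4),round(fj,3))
run('slat_a',SLAT,.01,.2)
run('firetray',TRAY,.01,.1)
run('middle_slat0',box(.16,.028,.022,.04),.03,1.67)
run('cap',CAP(.176),.2,.1)
c=vision.calibration('wrist');print('wrist cam pos',-c['R'].T@c['t'],c['R'].round(2).tolist(),c['intrinsics'][0,0])
E
```

```text
slat_a top [ 0.4597 -0.372   0.2289] 0.195
   side [ 0.4564 -0.3716  0.1798] 0.065 joint [ 0.4566 -0.3719  0.1882] 0.134
slat_a top [ 0.5331 -0.2415  0.2655] 0.121
   side [ 0.532  -0.24    0.3002] 0.083 joint [ 0.5326 -0.2407  0.2849] 0.113
firetray top [0.5523 0.0479 0.1327] 0.346
   side [0.5525 0.0486 0.133 ] 0.382 joint [0.5523 0.0481 0.1324] 0.364
middle_slat0 top [0.6074 0.052  1.7357] 0.173
   side [0.6084 0.0552 1.717 ] 0.054 joint [0.6083 0.0542 1.7196] 0.117
middle_slat0 top [0.4997 0.0401 1.6957] 0.117
   side [0.5008 0.042  1.688 ] 0.052 joint [0.5007 0.0417 1.688 ] 0.092
middle_slat0 top [ 0.5298 -0.2371  0.2925] 0.111
cap top [0.5222 0.2866 0.228 ] 0.099
   side [0.5229 0.2781 0.0591] 0.067 joint [0.5229 0.285  0.0703] 0.106
wrist cam pos [0.12794055 0.64224487 0.38476034] [[0.32, 0.95, 0.0], [0.9, -0.3, 0.3], [0.29, -0.1, -0.95]] 304.02457485987946
```

Run:
```python
from h import *
import pickle
D={}
Q={'jug':((.44,.28,.34),['cap','jug']),'tray':((.48,.045,.32),['firetray','middle_slat0','bottom_slat0']),'slats':((.43,-.30,.30),['slat_a'])}
for k,(p,qs) in Q.items():
    arm.move_pose(p,[np.pi,0,np.pi]); arm.dwell(.3)
    c=vision.calibration('wrist'); im=vision.snapshot('wrist'); cv2.imwrite(f'pics/w_{k}.png',im)
    D[k]=(c,{q:masks('wrist',q) for q in qs})
    print(k,status.observe()['time_s'],[(q,[(a.round().tolist(),round(float(pp),2)) for _,a,pp in m]) for q,m in D[k][1].items()])
pickle.dump(D,open('D.pkl','wb'))
def rep(k,q,parts,guesses,fill=False):
    c,m=D[k]
    for g in guesses:
        u=proj([[g[0],g[1],parts[0][:,2].mean()]],c)[0]
        mm=min(m[q],key=lambda s:np.linalg.norm(s[1]-u)); M=mm[0]
        if fill: M=cv2.morphologyEx(M.astype(np.uint8),cv2.MORPH_CLOSE,np.ones((61,61)))>0
        f=fit(parts,[(M,c)],g); print(q,np.round(f[0],4),round(f[1],3),u.round())
rep('slats','slat_a',SLAT,[(.4566,-.3719,.19),(.5326,-.2407,.285)])
rep('tray','firetray',TRAY,[(.5523,.0481,.132)],True)
rep('tray','middle_slat0',box(.16,.028,.022,.04),[(.6083,.0542,1.71),(.5007,.0417,1.69)])
rep('jug','cap',CAP(.176),[(.5229,.282,.07)])
ims=[cv2.imread(f'pics/w_{k}.png') for k in Q]
cv2.imwrite('pics/w_all.png',cv2.resize(np.vstack([np.hstack(ims[:2]),np.hstack([ims[2],ims[2]*0])]),(800,600),interpolation=cv2.INTER_AREA))
```

```text
jug 3.2 [('cap', [([267.0, 250.0], 0.91)]), ('jug', [([266.0, 196.0], 0.72), ([148.0, 205.0], 0.58)])]
tray 4.65 [('firetray', [([259.0, 187.0], 0.67), ([253.0, 311.0], 0.43)]), ('middle_slat0', [([256.0, 164.0], 0.6)]), ('bottom_slat0', [([296.0, 186.0], 0.8), ([220.0, 196.0], 0.6)])]
slats 6.3667 [('slat_a', [([208.0, 165.0], 0.61), ([297.0, 219.0], 0.57)])]
slat_a [ 0.4569 -0.3712  0.1986] 0.055 [208. 169.]
slat_a [ 0.535  -0.2377  0.2886] 0.056 [295. 217.]
firetray [0.5518 0.0485 0.1293] 0.017 [258. 195.]
middle_slat0 [0.6083 0.0542 1.71  ] 1.0 [262. 233.]
middle_slat0 [0.4996 0.0421 1.6817] 0.049 [254. 166.]
cap [0.5203 0.2907 0.1079] 0.23 [259. 252.]
```

View pics/w_all.png

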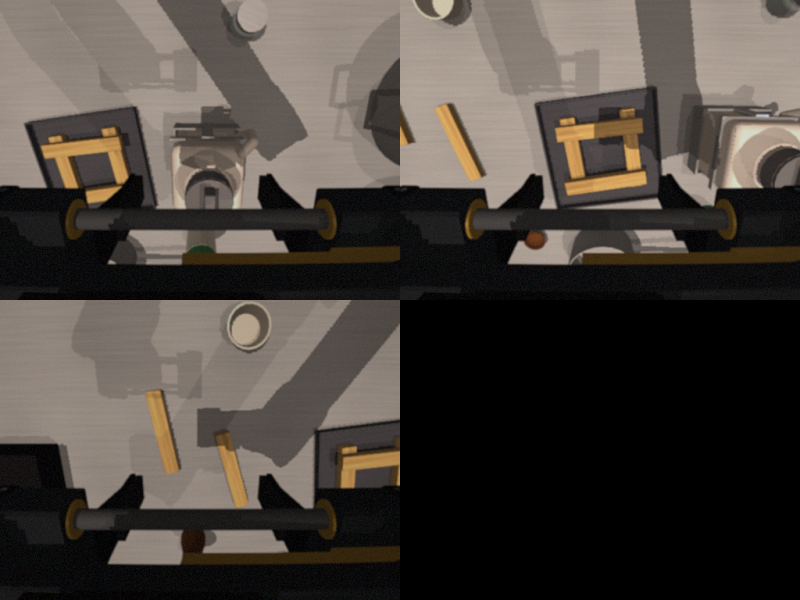

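Run:
```python
from h import *
for n in ('top','side'):
    vision.snapshot(n);c=vision.calibration(n)
    for m,at,p in masks(n,'mill')[:2]: 
        f=fit(cyl(.027,0,.155),[(m,c)],[*ray(at,c,.08)[:2],0]);print(n,p,f[0][:2].round(3),round(f[1],2))
for p,a in [((.457,-.3714,.022),.195),((.534,-.239,.022),.287),((.5447,.103,.062),.129),((.559,-.006,.062),.129),((.522,.287,.3),.1)]:
    for b in(0,np.pi):
        q=arm.solve_ik(p,[np.pi,0,a+b]);print(p,b,None if q is None else np.round(q,2))
```

```text
top 0.75 [ 0.689 -0.313] 0.37
side 0.77 [ 0.694 -0.317] 0.25
(0.457, -0.3714, 0.022) 0 [-0.26  0.79  1.2   1.87 -0.84  1.1  -0.1 ]
(0.457, -0.3714, 0.022) 3.141592653589793 [ 0.26  0.45  0.43  1.85 -0.23  0.89  2.56]
(0.534, -0.239, 0.022) 0 [-0.51  0.74  1.15  1.88 -0.78  1.06 -0.31]
(0.534, -0.239, 0.022) 3.141592653589793 [-0.31  0.54  0.82  1.88 -0.49  0.94  2.6 ]
(0.5447, 0.103, 0.062) 0 [-0.86  0.37  0.71  1.92 -0.29  0.95 -1.46]
(0.5447, 0.103, 0.062) 3.141592653589793 [-0.93  0.4   0.8   1.93 -0.35  0.96  1.73]
(0.559, -0.006, 0.062) 0 [-0.83  0.46  0.93  1.92 -0.44  0.99 -1.13]
(0.559, -0.006, 0.062) 3.141592653589793 [-0.78  0.43  0.87  1.92 -0.4   0.98  1.97]
(0.522, 0.287, 0.3) 0 [-0.78  0.2   0.24  1.52 -0.05  1.43 -2.01]
(0.522, 0.287, 0.3) 3.141592653589793 [-1.08  0.22  0.61  1.54 -0.12  1.43  1.2 ]
```

```bash
cat > pp.py <<'E'
from h import *
TR=np.array([.5518,.0485]);TY=.1293
def pick_place(s,side):
    a=s[2]; o=[np.pi,0,a]; arm.grip(.06,25)
    arm.move_pose([s[0],s[1],.14],o)
    arm.move_linear([s[0],s[1],.022],speed=.12)
    arm.grip(0,25); st=status.observe(); print('grip',st['opening'],st['gripper_force'])
    arm.move_linear([s[0],s[1],.16],speed=.2)
    t=TR+side*.055*np.array([-np.sin(TY),np.cos(TY)]); o=[np.pi,0,TY]
    arm.move_pose([*t,.16],o)
    arm.move_linear([*t,.072],speed=.12); arm.dwell(.2)
    g=arm.move_linear([*t,.0617],speed=.03,guard=4)
    st=status.observe(); print('placed',g,np.round(st['position'],4),np.round(st['force'],1),st['opening'])
    arm.grip(.05); arm.move_linear([*t,.16],speed=.2); print(status.observe()['time_s'])
E
python3 - <<'E'
from pp import *
pick_place((.534,-.239,.287),1)
E
```

```text
grip 0.02778902369044681 25.000160336494446
placed True [0.5447 0.1032 0.0619] [-0.7  0.9  4.4] 0.02758272605871578
16.2833
```

Run:
```python
from pp import *
pick_place((.457,-.3714,.195),-1)
# camera now on the base side (image up=+x). look at tray then at cap
arm.move_pose([.47,.045,.30],[np.pi,0,0]); arm.dwell(.2)
cw=vision.calibration('wrist'); im1=vision.snapshot('wrist'); mt=masks('wrist','slat_a')
for m,at,p in mt: 
    g=[*ray(at,cw,.05)[:2],.13]; f=fit(box(.16,.028,.04,.058),[(m,cw)],g); print('slat w',round(p,2),f[0].round(4),round(f[1],3))
arm.move_pose([.44,.28,.34],[np.pi,0,0]); arm.dwell(.2)
cw=vision.calibration('wrist'); im2=vision.snapshot('wrist')
for m,at,p in masks('wrist','cap')[:1]:
    for y0 in(.05,.2): f=fit(CAP(.176),[(m,cw)],[.522,.287,y0]); print('cap w',p,f[0].round(4),round(f[1],3))
x,y=np.round(proj([[.522,.287,.21]],cw)[0]).astype(int)
h=im2[max(0,y-60):y+60,max(0,x-80):x+80]; cv2.imwrite('pics/cap_raw.png',im2)
cv2.imwrite('pics/v2.png',np.vstack([cv2.resize(im1,(400,300)),cv2.resize(h,(400,300),interpolation=cv2.INTER_CUBIC)]))
print(x,y,status.observe()['time_s'])
```

```text
grip 0.027197828494878062 24.995248317718506
placed True [ 0.5589 -0.0058  0.0619] [-0.4  0.4  4.1] 0.027687265164533455
25.4167
slat w 0.74 [0.5448 0.103  0.1229] 0.043
cap w 0.73 [0.522  0.2912 0.1898] 0.024
cap w 0.73 [0.522  0.2913 0.2115] 0.024
246 94 27.7917
```

View pics/v2.png

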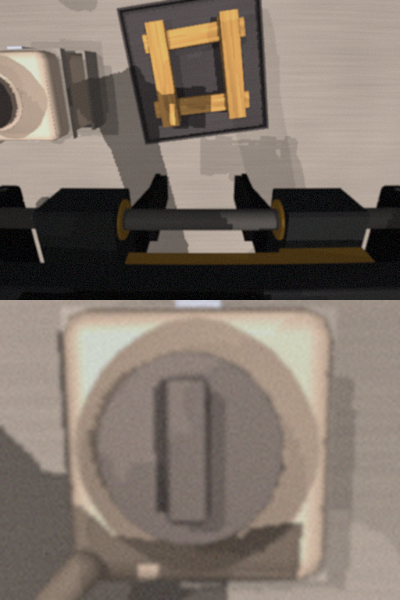

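Both slats lie on the tower. The grip bar shows clearly at crop x 165-208, y 378-521, close to world x. I'll take a closer look to fix its centre and yaw.

Run:
```python
from h import *
def corners(c,px): 
    P=np.array([ray(p,c,.229)[:2] for p in px]); a=P[0]-P[3];b=P[1]-P[2]
    d=(a+b);print('bar centre',P.mean(0).round(4),'yaw',np.arctan2(d[1],d[0]).round(3),np.linalg.norm(a).round(4),np.linalg.norm(P[0]-P[1]).round(4))
c0=vision.calibration('wrist')
corners(c0,[(166+x/2.5-.3,34+(y-300)/2.5-.3) for x,y in((165,378),(207,378),(208,521),(168,521))])
arm.move_linear([.46,.30,.29],speed=.2); arm.dwell(.2)
c=vision.calibration('wrist');im=vision.snapshot('wrist')
cv2.imwrite('pics/cap2.png',im)
x,y=np.round(proj([[.522,.288,.229]],c)[0]).astype(int);x0,y0=x-50,max(0,y-50);print(x0,y0)
h=im[y0:y0+100,x0:x0+100]
cv2.imwrite('pics/v3.png',cv2.resize(h,(600,600),interpolation=cv2.INTER_CUBIC))
```

```text
bar centre [0.5218 0.2916] yaw -0.003 0.0442 0.0132
224 75
```

View pics/v3.png

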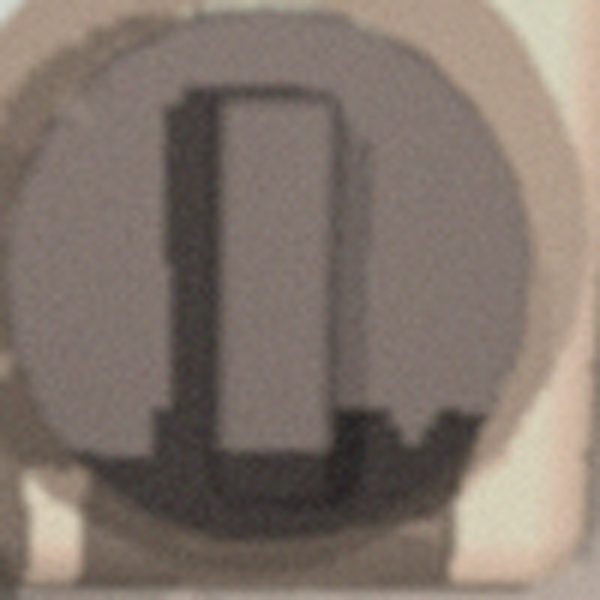

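Run:
```python
from h import *
c=vision.calibration('wrist')
f=lambda x,y,z:ray((224+(x+.5)/6-.5,75+(y+.5)/6-.5),c,z)[:2]
P=np.array([f(*p,.229) for p in((217,95),(335,95),(331,485),(215,485))])
d=P[0]+P[1]-P[2]-P[3];print(P.mean(0).round(4),'yaw',np.arctan2(d[1],d[0]).round(3),np.linalg.norm(d/2).round(4),np.linalg.norm(P[0]-P[1]).round(4))
E=np.array([f(*p,.205) for p in((8,260),(532,270),(270,10))]);print('disc y',E[:2,1].mean().round(4),'dia',(E[0,1]-E[1,1]).round(4),'x',(E[2,0]-.033).round(4))
print(status.observe()['orientation'],status.observe()['time_s'])
# jug yaw from top/side static view of the shoulder
for n in('top','side'):
    vision.snapshot(n);k=vision.calibration(n)
    for m,at,p in masks(n,'cap')[:1]: print(n,fit(CAP(.176),[(m,k)],[.522,.291,0])[0].round(4))
```

```text
[0.523  0.2912] yaw 0.003 0.0428 0.0127
disc y 0.2909 dia 0.0648 x 0.5212
[-3.14014923e+00 -1.31955005e-03 -2.63803629e-04] 28.475
top [0.541  0.288  0.0227]
side [0.5219 0.281  0.0279]
```

Run:
```python
from h import *
def st(l):
    s=status.observe();print(l,np.round(s['position'],4),np.round(s['orientation'],3),np.round(s['force'],1),np.round(s['moment'],2),round(s['opening'],4),round(s['time_s'],2));return s
arm.grip(.04,8)
arm.move_linear([.522,.291,.255],ori=[np.pi,0,0],speed=.12); arm.dwell(.2); st('above')
g=arm.move_linear([.522,.291,.226],speed=.06,guard=5); st(('down',g))
if not g:
    arm.grip(0,5); st('soft'); arm.dwell(.2); st('soft2')
```

```text
above [0.5217 0.2915 0.2556] [-3.141e+00 -0.000e+00  1.000e-03] [-0.6  0.1 -0.5] [-0.07  0.15 -0.  ] 0.0396 30.15
('down', False) [0.522  0.291  0.2259] [ 3.141  0.    -0.   ] [ 0.7 -0.5  0.2] [-0.05  0.22  0.04] 0.04 30.78
soft [0.522  0.2911 0.2262] [-3.141 -0.     0.   ] [ 0.2 -0.3  1.3] [0.03 0.23 0.04] 0.0137 31.36
soft2 [0.522  0.2911 0.2261] [-3.141 -0.     0.   ] [0.6 1.9 1.2] [0.04 0.16 0.02] 0.0139 31.56
```

Run:
```python
from h import *
def st(l):
    s=status.observe();print(l,np.round(s['position'],4),np.round(s['orientation'],3),np.round(s['force'],1),np.round(s['moment'],2),round(s['opening'],4),round(s['time_s'],2));return s
arm.grip(0,45); arm.dwell(.2); st('firm')
P=np.array([.522,.291,.226])
arm.move_linear(P-[0,0,.0075],speed=.02); arm.dwell(.2); s=st('press')
z=P[2]-.0075
for a in (8,16):
    arm.move_pose([P[0],P[1],z],[np.pi,0,np.deg2rad(a)]); arm.dwell(.1); st(a)
```

```text
firm [0.522  0.2911 0.2261] [-3.141 -0.     0.   ] [-0.8  0.5  2.1] [0.13 0.18 0.03] 0.0137 31.98
press [0.5221 0.2911 0.219 ] [-3.141 -0.    -0.   ] [-2.3 -0.   7.9] [-0.07  0.6   0.  ] 0.0138 32.7
8 [0.5223 0.2911 0.2191] [-3.141e+00 -1.000e-03  1.400e-01] [-1.5 -0.8  7.5] [-0.07  0.46  0.04] 0.0138 33.06
16 [0.5225 0.2911 0.2192] [-3.141e+00 -1.000e-03  2.790e-01] [-0.5 -0.4  8.2] [-0.03  0.33  0.04] 0.0139 33.42
```

Run:
```python
from h import *
def st(l):
    s=status.observe();print(l,np.round(s['position'],4),np.round(s['orientation'],3),np.round(s['force'],1),np.round(s['moment'],2),round(s['opening'],4),round(s['time_s'],2));return s
P=np.array([.522,.291,.2182])
for a in (28,40,52,64,74,82):
    arm.move_pose(P,[np.pi,0,np.deg2rad(a)]); arm.dwell(.1); st(a)
arm.move_linear([.522,.291,.232],speed=.03,guard=12); arm.dwell(.2); st('lift1')
```

```text
28 [0.5226 0.2912 0.219 ] [-3.141e+00 -2.000e-03  4.890e-01] [-0.7  0.3  8.3] [-0.1   0.21  0.06] 0.0135 33.83
40 [0.5227 0.2912 0.219 ] [ 3.141e+00 -2.000e-03  6.980e-01] [-0.7  0.4  8.3] [-0.06  0.19 -0.  ] 0.0138 34.23
52 [0.5227 0.2912 0.219 ] [ 3.141e+00 -2.000e-03  9.080e-01] [0.8 0.4 7.3] [-0.01  0.11 -0.01] 0.014 34.64
64 [0.5227 0.2912 0.219 ] [ 3.141e+00 -2.000e-03  1.117e+00] [-0.2  1.   7.5] [-0.06  0.11  0.01] 0.0136 35.05
74 [0.5227 0.2912 0.219 ] [ 3.140e+00 -2.000e-03  1.291e+00] [0.5 0.5 8.1] [-0.01  0.08  0.06] 0.0138 35.43
82 [0.5227 0.2912 0.219 ] [ 3.140e+00 -1.000e-03  1.431e+00] [0.5 0.3 8. ] [-0.02 -0.02  0.06] 0.0138 35.79
lift1 [0.5218 0.2909 0.2316] [-3.141e+00  1.000e-03  1.431e+00] [ 1.   0.2 -0.4] [-0.08  0.08  0.01] 0.0134 36.6
```

Run:
```python
from h import *
def st(l):
    s=status.observe();print(l,np.round(s['position'],4),np.round(s['orientation'],3),np.round(s['force'],1),round(s['opening'],4),round(s['time_s'],2))
arm.move_linear([.5223,.291,.291],speed=.06); arm.dwell(.4); st('up')
ims=[]
for n in('side','top'):
    im=vision.snapshot(n);k=vision.calibration(n)
    if n=='side': ims.append(cv2.resize(im[90:270,150:350],(400,360),interpolation=cv2.INTER_CUBIC))
    else: ims.append(cv2.resize(im[120:264,180:340],(400,360),interpolation=cv2.INTER_CUBIC))
    for m,at,p in masks(n,'slat_a'): f=fit(box(.16,.028,.04,.058),[(m,k)],[*ray(at,k,.05)[:2],.13]);print(n,'slat',round(p,2),f[0].round(4),round(f[1],3))
    for m,at,p in masks(n,'cap')[:1]: f=fit(CAP(.241),[(m,k)],[.522,.291,1.43]);print(n,'cap',round(p,2),f[0].round(4),round(f[1],3))
cv2.imwrite('pics/v4.png',np.hstack(ims))
```

```text
up [0.5223 0.291  0.2909] [-3.141  0.     1.431] [ 0.  -0.4 -0.8] 0.0139 38.13
side slat 0.91 [ 0.5617 -0.006   0.1153] 0.087
side slat 0.91 [0.5492 0.103  0.1638] 0.22
side cap 0.87 [0.5237 0.2839 1.4628] 0.154
top slat 0.59 [ 0.5611 -0.0085  0.1253] 0.102
```

View pics/v4.png

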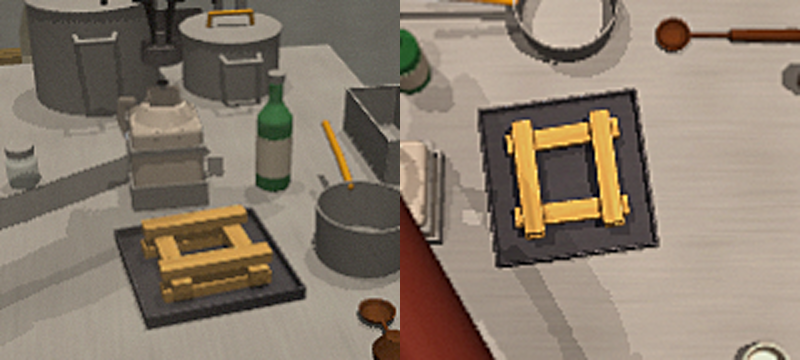

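The tower now has both third-layer slats across the middle pair, at about (525,170) and (605,165) in the right half. The gripper holds the cap above the neck at (160,50) in the left half. The 13.9 mm opening and 0.8 N load match the cap.

```bash
python3 -c "
from workcell import workorder;print(workorder.job_done())"
```

```text
the job is handed in; nothing more can be done
None
```

The job is handed in at about 38 s of robot time: both slats are on the tower as its third layer, and the gripper holds the unscrewed cap level about 5 cm above the jug's open neck.

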